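Switch on the microscope rig in order

ROBOT

A 6-joint arm with a two-finger parallel gripper is mounted at the origin on the work surface. World frame = base frame: x ahead of the robot, y to its left, z up, the work surface at z = 0. Lengths are in mm, angles in degrees, forces in N, time in s.
With the tool pointing down it reaches from about 300 to 775 mm from the base axis. Payload 14.6 kg.
Tool frame: the origin (TCP) lies midway between the tips of the shut fingers; the grasp point (between the pads) lies 19 mm behind it; z points along the fingers, x is the direction in which the jaws open and shut, and the axes are right-handed (so a half turn about z gives the same grasp; the last joint's range is limited). The gripper opens to 94 mm and grips with 3 to 60 N. Pads are 16 mm wide; open, the fingers measure 119 mm over their backs; the gripper's body (75 mm by 177 mm) begins 78 mm behind the grasp point.
Start: joints at [68.95, 17.183, 87.147, -0, 75.671, -3.816], TCP at [162.954, 525.295, 166.546] pointing down, gripper open.
Joint ranges: [-173.82, 173.82], [-45.26, 126.66], [13.44, 144.39], [-59.66, 239.66], [0, 175.72], [-146.38, 146.38]. Speed limits (degrees/s): [127.2, 127.2, 147.25, 180, 180, 180].

INTERFACE

Orientations are given as [roll, pitch, yaw] about the fixed x, y, z axes, in that order (R = Rz(yaw) Ry(pitch) Rx(roll)).
In Python, from station import env, viewer gives the robot as it stands.
- The arm moves only by the tool servo_tool, never from a script. Its argument "deltas" is a list of rows, each a list of 2 entries, a list of its own where there are three numbers: the shift along the tool's x, y, z scaled (see below), then the turn about the tool's z scaled (see below). In form: [[[dx, dy, dz], yaw], ...]. A call has exactly 5 rows; each row shifts and turns the commanded pose from where the row before left it, along the tool's axes as they then stand; what a row does not reach is not made up. The controller multiplies each number of a shift by 500 mm and each number of a turn by 60 degrees. A row lasts 1/8 s, in which the tool goes at most 62.5 mm and 10.7 degrees, less where a joint would pass 70% of its speed; a pose out of reach is approached as far as the arm can. A call with a number of a shift or a turn outside -1 to 1 is refused whole. A call with a gripper value outside its range is refused whole. "jaw" is the opening, from -1 (shut) to 1 (fully open), set as the call begins (left out, the last holds). The fingers move at their own pace and stop on an object; "force" is the grip in N (left out, the last holds). Time passes only in rows, so rows that do not move let the fingers close, or fill a call up. It gives the time, the measured TCP pose, the force and the opening at its end, in the units of the state.
- env.read_state(): the state, without advancing time (a new reading comes with each control period).
- viewer.capture(name): name is "scene" or "top" or "wrist"; returns (picture, depth): 400x640x3 uint8, red, green, blue; 400x640 float32, mm along the optical axis (not along the pixel's ray), 0 where there is no reading.
- viewer.calibration(name): a dict with "fx", "fy", "cx", "cy" (pixels), "R" (3x3) and "t" (3): a world point X has camera coordinates R X + t. Camera axes: x right, y down, z forward; pixel columns grow to the right and rows downward; lengths in mm; the calibration is good to about 2 mm. A picture is of the moment at which its call begins: read the wrist's pose just before it. calibration takes no time and is no camera call; for the wrist camera it gives the pose at the moment of the call.
- env.close_job(): hands the job in, once; it reports no verdict.
The state is a dict: "t": time; "joint_positions": joint angles; "qvel": joint speeds; "effort": joint torques, N m; "tool_pos": TCP position; "eef_rot": TCP orientation; "contact_force": force on the tool from outside, world axes, zero at the start; "ft_torque": the same for the moment, N m; "gripper_width": finger opening in mm.
Only numpy, scipy, OpenCV 4.12 (cv2) and the standard library are available. Lean on these libraries where they do the work, as an engineer would, in place of code of your own. Each camera call takes 0.05 s, during which the arm holds its last target. There are 200 camera calls.

TASK

Switch on the microscope rig for a time-lapse by tapping the push-buttons on top of its three units, each fully down so that it stays down, in this order: first the lamp supply (round can), then the stage drive (low flat box), then the camera. Press gently with closed fingertips, pushing no button before its turn; do not grip, lift, tip or shove the units, and leave the jar, the objective and the spanner where they are. Finish with the arm clear of everything.

Things in the scene. Friction and masses are not known exactly. Their poses are not given: they have to be found in the camera images.
- lamp: Lamp supply: upright round can of brushed aluminium with a dark foot, dark cap and dark rings, 70 mm in diameter, top at 110 mm, about 0.8 kg, push-button in the middle of its top. Origin at the centre of its underside, z up. It stands loose on the bench.
- lamp_cap (a point): Lamp supply's button. Steel, 22 mm in diameter, in a flat black collar 32 mm wide, 2 mm high; its top stands 12 mm above the unit's top when off, 4 mm when on. It slides down at about 3 N (more when fast) to a stop that gives 1 mm at 8 N, is made for a light fingertip (up to about 15 N), and stays where it is left: no return spring. Point: centre of the button's top face, moving with it.
- lamp_button (a joint): Travel of the lamp supply's button in m: 0 = up (off, as at the start), 0.008 = fully down (on).
- drive: Stage drive: low flat grey box, 90 mm (its x) by 124 mm (its y), top at 48 mm, about 0.9 kg, dark ribs (3 mm high, look only) on the -y half of its top, push-button on its centre line 36 mm towards +y. Origin at the centre of its underside, z up. It stands loose on the bench.
- drive_cap (a point): Stage drive's button. Steel, 22 mm in diameter, in a flat black collar 32 mm wide, 2 mm high; its top stands 12 mm above the unit's top when off, 4 mm when on. It slides down at about 3 N (more when fast) to a stop that gives 1 mm at 8 N, is made for a light fingertip (up to about 15 N), and stays where it is left: no return spring. Point: centre of the button's top face, moving with it.
- drive_button (a joint): Travel of the stage drive's button in m: 0 = up (off, as at the start), 0.008 = fully down (on).
- camera: Camera: dark metal body 42 mm thick (its x) and 90 mm wide (its y), top at 76 mm, on a steel foot plate 80 by 100 by 8 mm, about 0.7 kg; round black lens 48 mm wide on its -x side, dark screen on its +x side, push-button 20 mm towards -y and 8 mm towards +x from the origin; beside it on the top a flat steel shoe (3 mm high, look only). Origin at the centre of the underside, z up. It stands loose on the bench.
- camera_cap (a point): Camera's button. Steel, 22 mm in diameter, in a flat black collar 32 mm wide, 2 mm high; its top stands 12 mm above the unit's top when off, 4 mm when on. It slides down at about 3 N (more when fast) to a stop that gives 1 mm at 8 N, is made for a light fingertip (up to about 15 N), and stays where it is left: no return spring. Point: centre of the button's top face, moving with it.
- camera_button (a joint): Travel of the camera's button in m: 0 = up (off, as at the start), 0.008 = fully down (on).
- jar_mid (a point): Bystander: small amber glass jar with white lid, 48 mm in diameter, 62 mm high, loose; the point is its centre.
- objective_mid (a point): Bystander: steel microscope objective standing on end, 32 mm in diameter, 44 mm high, loose; the point is its centre.
- spanner: Bystander: steel spanner 130 mm long lying flat, loose; length along its x axis; origin at its underside.

How it is judged:
By the outcome, as a careful person would: the job done as asked, in the order asked, and still so for the second after the job is handed in, with the robot touching nothing.
It also fails if it takes over 48 s, if anything falls off the work surface, if the arm or the gripper's body presses on something with over 40 N, if the wrist force passes 120 N, or if a joint passes its speed limit or range.

## Working session

There is one attempt and no reset: what is moved stays moved. The work goes in short steps, Python scripts to look and compute and a tool call to move; the robot and the scene stay as the last step left them, time stands still between calls to the robot, and variables do not carry over. Pictures are saved under pics/ and viewed, about 8 in all and at most 12, crops included, and the job is handed in when it is done.

Besides the shell and the picture viewer there is one more tool, called after "Request:" by a JSON object that holds its "api" and its "payload". servo_tool: Moves the arm, as the interface text tells. Shifts and turns lie within -1 to 1; 1 stands for 500 mm of shift or 60 degrees of turn. Its arguments: {"type":"object","properties":{"deltas":{"type":"array"},"jaw":{"type":"number"},"force":{"type":"number"}},"required":["deltas"]}

```bash
ls; mkdir -p pics; python3 - <<'E'
from station import env,viewer
import cv2,numpy as np
s=env.read_state();print(s['t'],s['tool_pos'],s['eef_rot'],s['gripper_width'])
for n in("top","scene"):
    p,d=viewer.capture(n);c=viewer.calibration(n)
    print(n,c)
    cv2.imwrite(f"pics/{n}0.png",p[:,:,::-1]);np.savez(f"{n}0.npz",p=p,d=d,**c)
E
```

```text
pics
0.0 [162.86685199 525.02157261 165.99517395] [-1.79996803e+02  6.40353252e-02  7.27640946e+01] 93.90912387213662
top {'fx': 475.99367238643526, 'fy': 475.99367238643526, 'cx': 320.5034550181238, 'cy': 204.2492571795671, 'R': array([[-0.00740633, -0.9999719 ,  0.00115946],
       [-0.9862163 ,  0.00711277, -0.16530826],
       [ 0.16529537, -0.0023678 , -0.98624127]]), 't': array([  16.24399221,  556.5653914 , 1148.0023652 ])}
scene {'fx': 476.78808001999965, 'fy': 476.78808001999965, 'cx': 326.5988390638045, 'cy': 210.2721116495296, 'R': array([[-0.14980154,  0.98870242, -0.00519938],
       [ 0.79792509,  0.11778758, -0.59113588],
       [-0.58384505, -0.09270178, -0.80655523]]), 't': array([  69.30850847, -375.7461535 , 1320.70710004])}
```

View pics/top0.png

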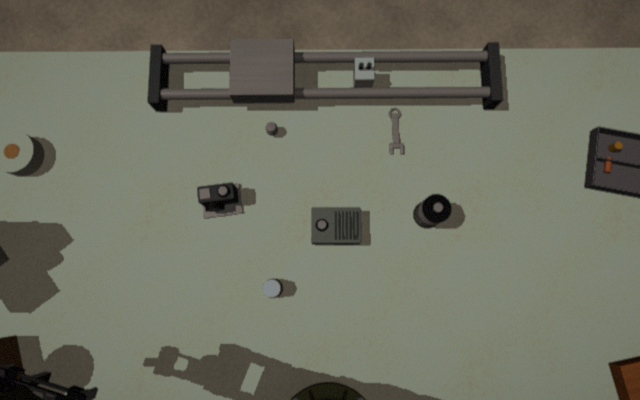

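View pics/scene0.png

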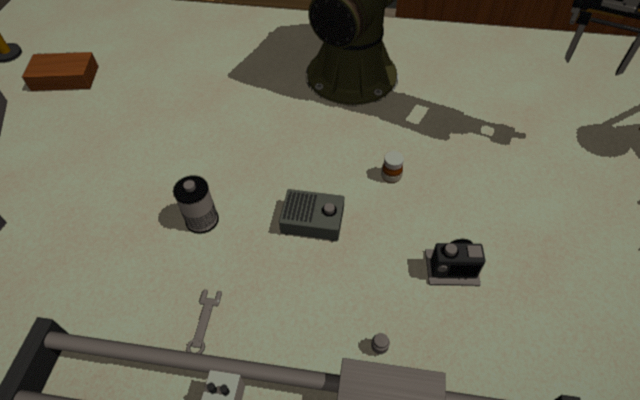

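The top view shows the lamp button near (438,208), the drive button near (322,225) and the camera button near (223,191). In the scene view they are near (190,184), (329,209) and (451,250). Next I'll measure them precisely.

```bash
cat > m.py <<'E'
import numpy as np,cv2
H=dict(lamp=122,drive=60,camera=88)
def cast(c,u,v,z):
    r=c['R'].T@np.array([(u-c['cx'])/c['fx'],(v-c['cy'])/c['fy'],1]);o=-c['R'].T@c['t']
    return o+r*(z-o[2])/r[2]
def proj(c,X):
    q=c['R']@np.array(X,float)+c['t'];return q[0]/q[2]*c['fx']+c['cx'],q[1]/q[2]*c['fy']+c['cy']
E
python3 - <<'E'
from m import *
G=dict(top=dict(lamp=(437,208),drive=(322,225),camera=(223,191)),scene=dict(lamp=(190,184),drive=(329,209),camera=(451,250)))
rows=[]
for n in G:
    f=np.load(n+'0.npz');p=f['p'];d=f['d'];row=[]
    for k,(u,v) in G[n].items():
        crop=p[v-16:v+17,u-16:u+17];g=cv2.cvtColor(crop,cv2.COLOR_RGB2GRAY)
        # button by height from depth
        vv,uu=np.mgrid[v-16:v+17,u-16:u+17];z=d[v-16:v+17,u-16:u+17]
        P=np.stack([(uu-f['cx'])/f['fx']*z,(vv-f['cy'])/f['fy']*z,z],-1)
        W=(P-f['t'])@f['R']
        m=(abs(W[...,2]-H[k])<5)&(z>0)
        nl,l,st,ce=cv2.connectedComponentsWithStats(m.astype(np.uint8))
        print(n,k,'z16',np.round(W[16,16]),[(int(st[i,4]),np.round(ce[i]+[u-16,v-16],1).tolist(),np.round(W[l==i].mean(0),1).tolist(), cast(f,*(ce[i]+[u-16,v-16]),H[k]).round(1).tolist()) for i in range(1,nl) if st[i,4]>8])
        row.append(cv2.resize(crop[:,:,::-1],None,fx=8,fy=8,interpolation=cv2.INTER_NEAREST))
    rows.append(np.hstack(row))
cv2.imwrite('pics/crops.png',np.clip(np.vstack(rows)*1.6,0,255).astype(np.uint8))
E
```

```text
top lamp z16 [ 533. -261.  121.] [(67, [437.5, 207.5], [534.4, -262.1, 122.0], [534.4, -262.1, 122.0])]
top drive z16 [503.   9.  60.] [(57, [321.4, 224.5], [503.7, 10.3, 60.6], [503.8, 10.3, 60.0])]
top camera z16 [584. 249.  87.] [(63, [222.3, 190.5], [585.4, 250.9, 87.8], [585.4, 250.8, 88.0])]
scene lamp z16 [ 534. -260.  121.] [(89, [188.6, 185.1], [537.6, -261.2, 121.4], [538.1, -260.8, 122.0])]
scene drive z16 [509.  12.  58.] [(81, [329.0, 207.7], [506.5, 11.9, 59.4], [507.0, 12.0, 60.0])]
scene camera z16 [591. 252.  88.] [(108, [450.6, 248.8], [588.2, 251.8, 87.6], [588.4, 251.8, 88.0])]
```

View pics/crops.png

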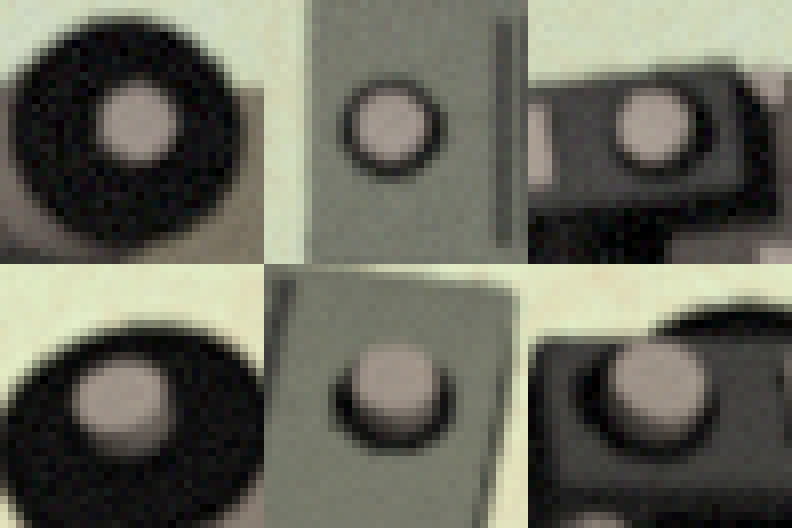

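Crop check: each mask is the steel disc. Both views agree to about 3 mm, and the scene masks include part of the button's side, which biases them towards +x. Heights match 122, 60 and 88. I'm using lamp (535,-262), drive (504,10.5) and camera (586,251). First move is to the lamp with the jaws shut.

Request:
{"api": "servo_tool", "payload": {"deltas": [[[-0.08, 0.073, -0.006], 0], [[-0.08, 0.073, -0.006], 0], [[-0.08, 0.073, -0.006], 0], [[-0.08, 0.073, -0.006], 0], [[-0.08, 0.073, 0], 0]], "jaw": -1, "force": 20}}

```text
t: 0.72
tool_pos: [278.3, 278.6, 178.6]
eef_rot: [180.0, -0.0, 72.8]
contact_force: [0.7, 0.4, 0.4]
gripper_width: 47.3
```

Request:
{"api": "servo_tool", "payload": {"deltas": [[[-0.085, 0.078, 0], 0], [[-0.085, 0.078, 0], 0], [[-0.085, 0.078, 0], 0], [[-0.085, 0.078, 0], 0], [[-0.085, 0.078, 0], 0]]}}

```text
t: 1.35
tool_pos: [401.7, 17.5, 178.6]
eef_rot: [180.0, -0.0, 72.8]
contact_force: [0.4, 0.4, 0.7]
gripper_width: 0.6
```

Request:
{"api": "servo_tool", "payload": {"deltas": [[[-0.09, 0.083, 0], 0], [[-0.09, 0.083, 0], 0], [[-0.09, 0.083, 0], 0], [[-0.09, 0.083, 0], 0], [[-0.09, 0.083, 0], 0]]}}

```text
t: 1.98
tool_pos: [533.2, -258.9, 178.2]
eef_rot: [-180.0, -0.0, 72.8]
contact_force: [0.6, 1.1, 0.4]
gripper_width: 0.6
```

```bash
cat > w.py <<'E'
from station import env,viewer
from m import *
import sys
k=sys.argv[1]
c=viewer.calibration('wrist');p,d=viewer.capture('wrist')
vv,uu=np.mgrid[:400,:640]
P=np.stack([(uu-c['cx'])/c['fx']*d,(vv-c['cy'])/c['fy']*d,d],-1);W=(P-c['t'])@c['R']
g0=eval(sys.argv[2])
m=(abs(W[...,2]-H[k])<4)&(d>0)&(np.hypot(W[...,0]-g0[0],W[...,1]-g0[1])<30)
nl,l,st,ce=cv2.connectedComponentsWithStats(m.astype(np.uint8))
for i in range(1,nl):
    if st[i,4]>50: print(st[i],cast(c,*ce[i],H[k]).round(1),W[l==i].mean(0).round(1))
s=env.read_state();print(s['t'],s['tool_pos'],s['eef_rot'][2])
X=cast(c,*ce[1:][np.argmax(st[1:,4])],H[k]) if nl>1 else np.array([*g0,0])
dx=X[:2]-s['tool_pos'][:2];a=np.radians(s['eef_rot'][2])
print('delta tool mm',dx@[np.cos(a),np.sin(a)],dx@[np.sin(a),-np.cos(a)])
cv2.imwrite('pics/w_%s.png'%k,np.clip(p[:,:,::-1]*1.4,0,255).astype(np.uint8))
E
python3 w.py lamp "(535,-262)"
```

```text
[302 184  27  27 539] [ 535.1 -260.4  122. ] [ 534.8 -260.4  123. ]
2.025 [ 534.3563949  -264.12968364  176.55467427] 72.59454506395896
delta tool mm 3.7395794011154164 -0.4097923037638376
```

View pics/w_lamp.png

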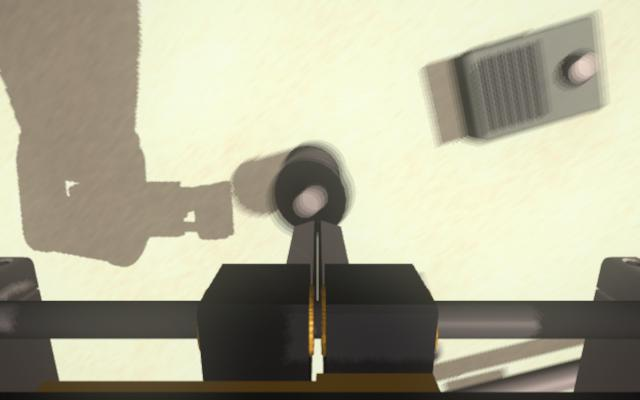

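The wrist view shows the lamp button near (315,197), just ahead of the tips. It is blurred because the arm was still settling, so I'll settle and measure again.

Request:
{"api": "servo_tool", "payload": {"deltas": [[[0, 0, 0], 0], [[0, 0, 0], 0], [[0, 0, 0.01], 0], [[0, 0, 0.01], 0], [[0, 0, 0], 0]]}}

```text
t: 2.65
tool_pos: [532.6, -256.5, 168.2]
eef_rot: [-180.0, -0.0, 72.8]
contact_force: [0.5, 0.2, -0.2]
gripper_width: 0.3
```

```bash
python3 w.py lamp "(535,-262)"
```

```text
[299 189  27  27 582] [ 535.1 -260.4  122. ] [ 534.9 -260.3  123. ]
2.7 [ 532.7407476  -256.61343509  168.48549941] 72.78659445518095
delta tool mm -2.9484812047501565 3.390054652880996
```

Request:
{"api": "servo_tool", "payload": {"deltas": [[[-0.0065, 0.007, 0.02], 0], [[0, 0, 0.025], 0], [[0, 0, 0.02], 0], [[0, 0, 0.015], 0], [[0, 0, 0], 0]]}}

```text
t: 3.32
tool_pos: [535.0, -260.9, 127.9]
eef_rot: [-179.9, -0.0, 72.8]
contact_force: [-0.4, 0.4, -0.8]
gripper_width: 0.6
```

Request:
{"api": "servo_tool", "payload": {"deltas": [[[0, 0, 0.004], 0], [[0, 0, 0.004], 0], [[0, 0, 0.004], 0], [[0, 0, 0.002], 0], [[0, 0, 0], 0]]}}

```text
t: 3.95
tool_pos: [535.2, -261.0, 121.5]
eef_rot: [-180.0, 0.0, 72.8]
contact_force: [0.4, 0.0, -0.8]
gripper_width: 0.0
```

Request:
{"api": "servo_tool", "payload": {"deltas": [[[0, 0, 0.003], 0], [[0, 0, 0.003], 0], [[0, 0, 0.003], 0], [[0, 0, 0.002], 0], [[0, 0, 0.001], 0]]}}

```text
t: 4.58
tool_pos: [535.2, -261.0, 115.5]
eef_rot: [-180.0, -0.0, 72.8]
contact_force: [-0.5, 0.8, -0.9]
gripper_width: 0.3
```

Request:
{"api": "servo_tool", "payload": {"deltas": [[[0, 0, 0.002], 0], [[0, 0, 0.001], 0], [[0, 0, 0], 0], [[0, 0, 0], 0], [[0, 0, 0], 0]]}}

```text
t: 5.2
tool_pos: [535.2, -261.1, 114.1]
eef_rot: [180.0, 0.0, 72.8]
contact_force: [0.7, 0.1, 0.6]
gripper_width: 0.8
```

```bash
python3 - <<'E'
from station import env,viewer
from m import *
print(env.read_state()['contact_force'])
p,d=viewer.capture('scene');cv2.imwrite('pics/s1.png',np.clip(1.5*cv2.resize(p[90:250,120:320,::-1],None,fx=4,fy=3.75),0,255).astype(np.uint8))
E
```

```text
[0.72419245 0.14367373 0.6320438 ]
```

View pics/s1.png

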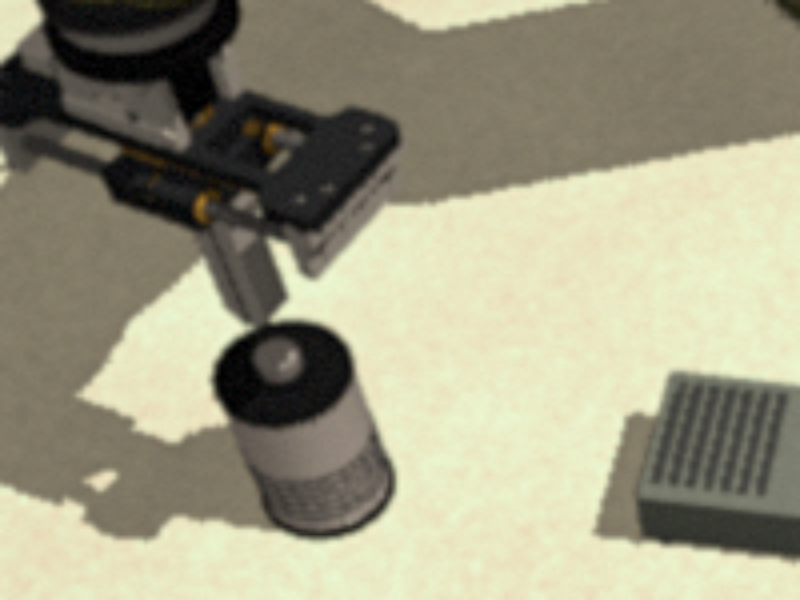

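The scene crop shows the fingertips ending at about pixel (184,175). That is beyond or above the button at (189,185) rather than on it, and the force is about 0. I need to find out where the tip really is.

```bash
python3 - <<'E'
from station import env,viewer
from m import *
for n in('scene','top','wrist'):
    c=viewer.calibration(n);p,d=viewer.capture(n)
    print(n,'tcp proj',proj(c,(535,-261,114)),'button',proj(c,(535,-261,122)))
    vv,uu=np.mgrid[:400,:640]
    P=np.stack([(uu-c['cx'])/c['fx']*d,(vv-c['cy'])/c['fy']*d,d],-1);W=(P-c['t'])@c['R']
    if n=='scene':
        for v in range(164,194,2): print(v,[tuple(W[v,u].round().astype(int).tolist()) for u in (182,185,188,191)])
    m=(d>0)&(np.hypot(W[...,0]-535,W[...,1]+261)<45)&(W[...,2]>105)&(W[...,2]<200)
    for a in range(110,180,6):
        q=m&(W[...,2]>=a)&(W[...,2]<a+6)
        if q.sum()>5: print(n,a,q.sum(),W[q][:,:2].min(0).round(),W[q][:,:2].max(0).round(),W[q][:,:2].mean(0).round(1))
E
```

```text
scene tcp proj (np.float64(190.00002457492747), np.float64(186.4538021908429)) button (np.float64(189.03526266673074), np.float64(183.87555416053203))
164 [(548, -252, 196), (541, -250, 188), (534, -249, 181), (384, -336, 0)]
166 [(549, -253, 191), (542, -251, 184), (536, -249, 177), (388, -336, -2)]
168 [(546, -256, 182), (543, -252, 180), (537, -250, 173), (531, -248, 166)]
170 [(547, -257, 178), (546, -251, 177), (539, -250, 170), (532, -248, 162)]
172 [(547, -258, 172), (547, -252, 173), (540, -251, 165), (406, -330, -2)]
174 [(546, -261, 164), (550, -252, 170), (415, -333, 0), (416, -325, 3)]
176 [(541, -265, 152), (547, -255, 161), (1081, 98, 843), (505, -270, 110)]
178 [(512, -286, 109), (513, -279, 111), (511, -274, 110), (510, -269, 109)]
180 [(519, -284, 111), (518, -278, 110), (517, -272, 111), (516, -266, 111)]
182 [(523, -283, 109), (529, -272, 118), (531, -264, 122), (529, -259, 121)]
184 [(527, -282, 108), (536, -269, 122), (535, -263, 121), (535, -257, 122)]
186 [(532, -280, 109), (541, -267, 122), (540, -261, 122), (540, -255, 123)]
188 [(540, -276, 113), (546, -266,
[... 766 characters left out ...]
, np.float64(207.19696226203294))
top 110 36 [ 521. -258.] [ 568. -228.] [ 540.2 -236.5]
wrist tcp proj (np.float64(315.9746607026275), np.float64(215.29934420187462)) button (np.float64(315.9313624888741), np.float64(219.1466156368213))
wrist 110 5214 [ 501. -295.] [ 567. -226.] [ 527.3 -258.2]
wrist 116 91 [ 524. -270.] [ 537. -250.] [ 527.9 -258.4]
wrist 122 498 [ 525. -271.] [ 540. -250.] [ 531.7 -259.4]
wrist 152 42 [ 524. -263.] [ 528. -251.] [ 526.3 -257. ]
wrist 158 143 [ 523. -268.] [ 529. -246.] [ 526.  -257.5]
wrist 164 200 [ 522. -269.] [ 530. -246.] [ 526.1 -257.2]
wrist 170 218 [ 522. -269.] [ 530. -246.] [ 526.1 -257.1]
wrist 176 240 [ 522. -269.] [ 530. -246.] [ 526.1 -257.2]
```

The xy centring is right: finger faces lie at x 526–546 and y -275 to -247. But the visible tips sit at z≈150, about 36 mm higher than the reported TCP z. So I'll servo down on the images and the force, going slowly.

Request:
{"api": "servo_tool", "payload": {"deltas": [[[0, 0, 0.01], 0], [[0, 0, 0.01], 0], [[0, 0, 0.01], 0], [[0, 0, 0.006], 0], [[0, 0, 0], 0]]}}

```text
t: 6.02
tool_pos: [535.1, -261.0, 95.8]
eef_rot: [-180.0, -0.0, 72.8]
contact_force: [0.1, 0.0, 1.2]
gripper_width: 0.7
```

```bash
cat > tip.py <<'E'
from station import env,viewer
from m import *
import sys
X=eval(sys.argv[1]);k=sys.argv[2];s=env.read_state();print(s['t'],s['tool_pos'].round(1) if hasattr(s['tool_pos'],'round') else s['tool_pos'],s['joint_positions'],s['contact_force'])
for n in('scene','wrist'):
    c=viewer.calibration(n);p,d=viewer.capture(n)
    vv,uu=np.mgrid[:400,:640]
    P=np.stack([(uu-c['cx'])/c['fx']*d,(vv-c['cy'])/c['fy']*d,d],-1);W=(P-c['t'])@c['R']
    m=(d>0)&(np.hypot(W[...,0]-X[0],W[...,1]-X[1])<24)&(W[...,2]>H[k]-14)&(W[...,2]<H[k]+80)
    for a in range(H[k]-14,H[k]+60,2):
        q=m&(W[...,2]>=a)&(W[...,2]<a+2)
        if q.sum()>2: print(n,a,q.sum(),W[q][:,:2].min(0).round(),W[q][:,:2].max(0).round())
    u,v=map(int,proj(c,(*X,H[k])))
    if n=='scene': cr=p[v-40:v+40,u-50:u+50]; cr=cv2.resize(cr,(500,400))
    else: w=p[60:380,120:520]; w=cv2.resize(w,(300,240)); w=cv2.copyMakeBorder(w,0,160,0,0,0)
cv2.imwrite('pics/tip_%.2f.png'%s['t'],np.clip(1.5*np.hstack([cr,w])[:,:,::-1],0,255).astype(np.uint8))
E
python3 tip.py "(535,-261)" lamp; ls -t pics|head -1
```

```text
6.025 [ 535.1 -261.    95.8] [-2.95248916e+01  2.65583940e+01  8.39823764e+01  9.73576505e-05
  6.94835906e+01 -1.02291753e+02] [0.12374948 0.01740057 1.17172193]
scene 108 90 [ 511. -283.] [ 558. -239.]
scene 110 101 [ 513. -284.] [ 559. -237.]
scene 112 44 [ 513. -283.] [ 556. -237.]
scene 114 11 [ 526. -276.] [ 550. -251.]
scene 116 9 [ 537. -262.] [ 547. -251.]
scene 118 12 [ 532. -273.] [ 548. -253.]
scene 120 32 [ 527. -269.] [ 547. -252.]
scene 122 25 [ 528. -271.] [ 548. -250.]
scene 124 3 [ 538. -269.] [ 544. -253.]
scene 138 5 [ 542. -266.] [ 547. -257.]
scene 140 4 [ 542. -270.] [ 546. -260.]
scene 142 7 [ 535. -273.] [ 548. -250.]
scene 144 14 [ 532. -276.] [ 547. -248.]
scene 146 10 [ 539. -273.] [ 548. -250.]
scene 148 10 [ 530. -265.] [ 547. -247.]
scene 150 8 [ 530. -276.] [ 548. -247.]
scene 152 15 [ 532. -273.] [ 548. -248.]
scene 154 11 [ 531. -272.] [ 546. -248.]
scene 156 11 [ 530. -265.] [ 548. -248.]
scene 158 15 [ 529. -275.] [ 548. -248.]
scene 160 10 [ 531. -273.] [ 547. -248.]
scene 162 13 [ 533. -274.] [ 548. -248.]
scene 164 11 [ 537. -274.] [ 547. -249.]
[... 964 characters left out ...]
523. -269.] [ 530. -246.]
wrist 150 65 [ 522. -269.] [ 530. -246.]
wrist 152 78 [ 522. -268.] [ 530. -246.]
wrist 154 74 [ 522. -269.] [ 530. -246.]
wrist 156 75 [ 522. -269.] [ 530. -246.]
wrist 158 81 [ 522. -269.] [ 530. -246.]
wrist 160 72 [ 522. -269.] [ 530. -246.]
wrist 162 84 [ 522. -269.] [ 530. -246.]
wrist 164 85 [ 522. -269.] [ 529. -246.]
wrist 166 93 [ 522. -269.] [ 529. -246.]
wrist 168 119 [ 522. -269.] [ 537. -245.]
wrist 170 121 [ 522. -269.] [ 542. -246.]
wrist 172 110 [ 522. -269.] [ 542. -246.]
wrist 174 93 [ 522. -269.] [ 530. -245.]
wrist 176 113 [ 522. -269.] [ 530. -245.]
wrist 178 105 [ 522. -269.] [ 530. -246.]
wrist 180 121 [ 522. -269.] [ 530. -245.]
tip_6.03.png
```

The offset is constant, about 40 mm: the tip is at about 136 when the reading is 95.8. Contact should come near reading 82, with the stop near 74. I'll creep down on force.

Request:
{"api": "servo_tool", "payload": {"deltas": [[[0, 0, 0.007], 0], [[0, 0, 0.006], 0], [[0, 0, 0.005], 0], [[0, 0, 0.002], 0], [[0, 0, 0], 0]]}}

```text
t: 6.75
tool_pos: [535.2, -261.0, 86.0]
eef_rot: [-180.0, -0.0, 72.8]
contact_force: [-0.0, 0.1, 0.6]
gripper_width: 0.4
```

Request:
{"api": "servo_tool", "payload": {"deltas": [[[0, 0, 0.002], 0], [[0, 0, 0.002], 0], [[0, 0, 0.002], 0], [[0, 0, 0.002], 0], [[0, 0, 0.002], 0]]}}

```text
t: 7.38
tool_pos: [535.2, -261.1, 81.2]
eef_rot: [180.0, 0.0, 72.8]
contact_force: [-1.9, 1.0, 3.1]
gripper_width: 0.6
```

Contact: about 3 N.

Request:
{"api": "servo_tool", "payload": {"deltas": [[[0, 0, 0.002], 0], [[0, 0, 0.002], 0], [[0, 0, 0.002], 0], [[0, 0, 0.002], 0], [[0, 0, 0.001], 0]]}}

```text
t: 8.0
tool_pos: [535.2, -261.1, 76.5]
eef_rot: [180.0, 0.0, 72.8]
contact_force: [-1.3, 0.4, 3.4]
gripper_width: 0.6
```

Request:
{"api": "servo_tool", "payload": {"deltas": [[[0, 0, 0.002], 0], [[0, 0, 0.001], 0], [[0, 0, 0], 0], [[0, 0, 0], 0], [[0, 0, 0], 0]]}}

```text
t: 8.62
tool_pos: [535.2, -261.1, 75.1]
eef_rot: [180.0, 0.0, 72.8]
contact_force: [-0.0, 0.4, 3.9]
gripper_width: 0.1
```

Request:
{"api": "servo_tool", "payload": {"deltas": [[[0, 0, 0.001], 0], [[0, 0, 0.001], 0], [[0, 0, 0], 0], [[0, 0, 0], 0], [[0, 0, 0], 0]]}}

```text
t: 9.25
tool_pos: [535.3, -261.1, 74.6]
eef_rot: [180.0, 0.0, 72.8]
contact_force: [-3.4, 1.5, 9.9]
gripper_width: 0.4
```

Stop reached at about 10 N. I'll lift and check.

Request:
{"api": "servo_tool", "payload": {"deltas": [[[0, 0, -0.01], 0], [[0, 0, -0.03], 0], [[0, 0, -0.04], 0], [[0, 0, -0.04], 0], [[0, 0, 0], 0]]}}

```text
t: 9.88
tool_pos: [535.9, -261.4, 135.9]
eef_rot: [179.8, 0.0, 72.8]
contact_force: [-0.4, -0.4, -0.4]
gripper_width: 0.6
```

```bash
cat > h.py <<'E'
from station import env,viewer
from m import *
import sys
X=eval(sys.argv[1]);print(env.read_state()['contact_force'])
for n in('wrist','scene','top'):
    c=viewer.calibration(n);p,d=viewer.capture(n)
    vv,uu=np.mgrid[:400,:640]
    P=np.stack([(uu-c['cx'])/c['fx']*d,(vv-c['cy'])/c['fy']*d,d],-1);W=(P-c['t'])@c['R']
    for k,x in X.items():
        r=np.hypot(W[...,0]-x[0],W[...,1]-x[1])
        q=(d>0)&(r<7)&(W[...,2]<x[2]+8);q2=(d>0)&(r<30)&(W[...,2]>x[2]-3)&(W[...,2]<x[2]+6)
        if q.sum()>4: print(n,k,'top z med',np.median(W[q][:,2]).round(1),q.sum(),'xy at that z',W[q2][:,:2].mean(0).round(1))
E
python3 h.py "dict(lamp=(535,-261,114))"
```

```text
[-0.39833976 -0.37453998 -0.44027326]
wrist lamp top z med 114.9 278 xy at that z [ 530.7 -259.9]
scene lamp top z med 113.7 35 xy at that z [ 537.  -260.7]
```

The lamp button top is now at about 114 mm (fully down) and the unit has not moved. On to the drive.

Request:
{"api": "servo_tool", "payload": {"deltas": [[[0.1, -0.044, 0], 0], [[0.1, -0.044, 0], 0], [[0.1, -0.044, 0], 0], [[0.1, -0.044, 0], 0], [[0.1, -0.044, 0], 0]]}}

```text
t: 10.65
tool_pos: [503.4, 12.0, 133.3]
eef_rot: [-179.9, 0.0, 72.8]
contact_force: [0.8, -0.1, 0.2]
gripper_width: 0.3
```

Request:
{"api": "servo_tool", "payload": {"deltas": [[[0, 0, 0.03], 0], [[0, 0, 0.04], 0], [[0, 0, 0.03], 0], [[0, 0, 0], 0], [[0, 0, 0], 0]]}}

```text
t: 11.28
tool_pos: [504.5, 9.9, 84.4]
eef_rot: [180.0, -0.0, 72.7]
contact_force: [0.6, -0.8, -0.4]
gripper_width: 0.3
```

```bash
python3 w.py drive "(504.5,10.5)"
```

```text
[306 189  29  30 683] [504.3  12.9  60. ] [504.1  13.   61. ]
11.325 [504.56998991  10.01382546  84.58337205] 72.74107729530859
delta tool mm 2.715124458345919 -1.1115257208064362
```

Request:
{"api": "servo_tool", "payload": {"deltas": [[[0.0035, -0.001, 0.03], 0], [[0, 0, 0.035], 0], [[0, 0, 0.03], 0], [[0, 0, 0.02], 0], [[0, 0, 0], 0]]}}

```text
t: 11.95
tool_pos: [503.9, 12.2, 25.9]
eef_rot: [-179.9, 0.0, 72.8]
contact_force: [0.0, -0.4, 0.1]
gripper_width: 0.5
```

Request:
{"api": "servo_tool", "payload": {"deltas": [[[0, 0, 0.002], 0], [[0, 0, 0.002], 0], [[0, 0, 0.002], 0], [[0, 0, 0.002], 0], [[0, 0, 0.002], 0]]}}

```text
t: 12.58
tool_pos: [504.3, 12.1, 21.5]
eef_rot: [180.0, -0.0, 72.8]
contact_force: [0.1, -0.5, -0.8]
gripper_width: -0.1
```

Request:
{"api": "servo_tool", "payload": {"deltas": [[[0, 0, 0.002], 0], [[0, 0, 0.002], 0], [[0, 0, 0.002], 0], [[0, 0, 0.002], 0], [[0, 0, 0.002], 0]]}}

```text
t: 13.2
tool_pos: [504.3, 12.2, 16.5]
eef_rot: [180.0, -0.0, 72.8]
contact_force: [-0.4, 0.8, 3.0]
gripper_width: 0.2
```

Request:
{"api": "servo_tool", "payload": {"deltas": [[[0, 0, 0.002], 0], [[0, 0, 0.002], 0], [[0, 0, 0.001], 0], [[0, 0, 0], 0], [[0, 0, 0], 0]]}}

```text
t: 13.82
tool_pos: [504.3, 12.1, 14.0]
eef_rot: [180.0, -0.0, 72.8]
contact_force: [-0.9, -0.3, 0.7]
gripper_width: 0.8
```

Request:
{"api": "servo_tool", "payload": {"deltas": [[[0, 0, 0.002], 0], [[0, 0, 0.001], 0], [[0, 0, 0], 0], [[0, 0, 0], 0], [[0, 0, 0], 0]]}}

```text
t: 14.45
tool_pos: [504.3, 12.1, 12.8]
eef_rot: [180.0, -0.0, 72.8]
contact_force: [-1.2, -0.5, 6.7]
gripper_width: 0.6
```

Request:
{"api": "servo_tool", "payload": {"deltas": [[[0, 0, 0.001], 0], [[0, 0, 0], 0], [[0, 0, 0], 0], [[0, 0, 0], 0], [[0, 0, 0], 0]]}}

```text
t: 15.08
tool_pos: [504.3, 12.1, 12.5]
eef_rot: [180.0, -0.0, 72.8]
contact_force: [-2.9, 0.4, 8.6]
gripper_width: 0.8
```

Request:
{"api": "servo_tool", "payload": {"deltas": [[[0, 0, -0.01], 0], [[0, 0, -0.04], 0], [[0, 0, -0.06], 0], [[0, 0, -0.06], 0], [[0, 0, 0], 0]]}}

```text
t: 15.7
tool_pos: [505.2, 12.1, 98.9]
eef_rot: [179.8, -0.1, 72.8]
contact_force: [1.8, 0.4, -0.6]
gripper_width: 0.1
```

```bash
python3 h.py "dict(drive=(504.5,12,52),lamp=(535,-261,114),camera=(586,252,88))"
```

```text
[ 1.8142116   0.44346381 -0.59219546]
wrist drive top z med 52.9 239 xy at that z [502.5  11.8]
scene drive top z med 51.8 29 xy at that z [505.4   9.9]
scene lamp top z med 113.3 31 xy at that z [ 535.5 -260.8]
scene camera top z med 88.5 37 xy at that z [587.8 251.6]
top lamp top z med 113.8 28 xy at that z [ 534.8 -261.2]
top camera top z med 88.1 26 xy at that z [585.8 250.9]
```

The drive button is down, with its top at about 52 mm. On to the camera.

Request:
{"api": "servo_tool", "payload": {"deltas": [[[0.101, 0.003, 0], 0], [[0.101, 0.003, 0], 0], [[0.101, 0.003, 0], 0], [[0.101, 0.003, 0], 0], [[0.101, 0.003, 0], 0]]}}

```text
t: 16.48
tool_pos: [586.1, 252.5, 95.5]
eef_rot: [-179.9, 0.1, 72.8]
contact_force: [-0.8, -0.1, 0.2]
gripper_width: 0.2
```

Request:
{"api": "servo_tool", "payload": {"deltas": [[[0, 0, 0], 0], [[0, 0, 0.01], 0], [[0, 0, 0], 0], [[0, 0, 0], 0], [[0, 0, 0], 0]]}}

```text
t: 17.1
tool_pos: [586.3, 250.6, 92.4]
eef_rot: [180.0, -0.0, 72.7]
contact_force: [0.7, -0.1, 0.3]
gripper_width: 0.4
```

```bash
python3 w.py camera "(586,251.5)"
```

```text
[305 196  32  28 702] [584.8 254.2  88. ] [584.5 254.2  89. ]
17.15 [586.32598333 250.76985843  92.34104285] 72.73870499400644
delta tool mm 2.78455829029391 -2.493317303589886
```

Request:
{"api": "servo_tool", "payload": {"deltas": [[[0.003, -0.002, 0.02], 0], [[0, 0, 0.025], 0], [[0, 0, 0.02], 0], [[0, 0, 0.014], 0], [[0, 0, 0], 0]]}}

```text
t: 17.77
tool_pos: [585.4, 252.7, 51.9]
eef_rot: [-180.0, 0.0, 72.8]
contact_force: [-0.1, 0.6, 0.7]
gripper_width: 0.1
```

Request:
{"api": "servo_tool", "payload": {"deltas": [[[0, 0, 0.002], 0], [[0, 0, 0.002], 0], [[0, 0, 0.002], 0], [[0, 0, 0.002], 0], [[0, 0, 0.002], 0]]}}

```text
t: 18.4
tool_pos: [585.8, 252.8, 47.8]
eef_rot: [180.0, -0.0, 72.8]
contact_force: [-1.2, -1.1, 3.0]
gripper_width: 0.4
```

Request:
{"api": "servo_tool", "payload": {"deltas": [[[0, 0, 0.002], 0], [[0, 0, 0.002], 0], [[0, 0, 0.002], 0], [[0, 0, 0], 0], [[0, 0, 0], 0]]}}

```text
t: 19.02
tool_pos: [585.7, 252.8, 44.4]
eef_rot: [-180.0, -0.0, 72.8]
contact_force: [0.7, -0.1, 1.3]
gripper_width: 0.9
```

Stop is expected near reading 40.5.

Request:
{"api": "servo_tool", "payload": {"deltas": [[[0, 0, 0.002], 0], [[0, 0, 0.002], 0], [[0, 0, 0.001], 0], [[0, 0, 0], 0], [[0, 0, 0], 0]]}}

```text
t: 19.65
tool_pos: [585.7, 252.8, 42.0]
eef_rot: [180.0, -0.0, 72.8]
contact_force: [1.0, 0.3, 1.9]
gripper_width: 0.6
```

Request:
{"api": "servo_tool", "payload": {"deltas": [[[0, 0, 0.002], 0], [[0, 0, 0.001], 0], [[0, 0, 0], 0], [[0, 0, 0], 0], [[0, 0, 0], 0]]}}

```text
t: 20.27
tool_pos: [585.8, 252.8, 40.9]
eef_rot: [180.0, -0.0, 72.8]
contact_force: [-1.1, -0.2, 5.8]
gripper_width: 0.6
```

Request:
{"api": "servo_tool", "payload": {"deltas": [[[0, 0, 0.001], 0], [[0, 0, 0], 0], [[0, 0, 0], 0], [[0, 0, 0], 0], [[0, 0, 0], 0]]}}

```text
t: 20.9
tool_pos: [585.8, 252.8, 40.7]
eef_rot: [180.0, -0.0, 72.8]
contact_force: [-2.1, -1.5, 8.3]
gripper_width: 0.4
```

Request:
{"api": "servo_tool", "payload": {"deltas": [[[0, 0, -0.01], 0], [[0, 0, -0.04], 0], [[0, 0, -0.08], 0], [[0, 0, -0.08], 0], [[0, 0, -0.06], 0]]}}

```text
t: 21.52
tool_pos: [585.9, 252.9, 178.3]
eef_rot: [179.9, -0.1, 72.8]
contact_force: [-0.4, -0.3, 0.1]
gripper_width: 0.7
```

Request:
{"api": "servo_tool", "payload": {"deltas": [[[0.04, -0.09, 0], 0], [[0.04, -0.09, 0], 0], [[0.04, -0.09, 0], 0], [[0.04, -0.09, 0], 0], [[0, 0, 0], 0]]}}

```text
t: 22.15
tool_pos: [435.5, 384.4, 176.5]
eef_rot: [180.0, -0.1, 73.0]
contact_force: [0.2, -0.4, 0.1]
gripper_width: 0.2
```

Request:
{"api": "servo_tool", "payload": {"deltas": [[[0, 0, 0], 0], [[0, 0, 0], 0], [[0, 0, 0], 0], [[0, 0, 0], 0], [[0, 0, 0], 0]]}}

```text
t: 22.78
tool_pos: [437.6, 382.4, 175.0]
eef_rot: [-180.0, 0.0, 72.7]
contact_force: [0.5, 0.4, 0.8]
gripper_width: 0.3
```

```bash
python3 h.py "dict(drive=(504.5,12,52),lamp=(535,-261,114),camera=(585.8,252,80))"; python3 - <<'E'
from station import env,viewer
import cv2
p,d=viewer.capture('top');cv2.imwrite('pics/top_end.png',p[:,:,::-1]);print(env.read_state())
E
```

```text
[0.48739428 0.43925107 0.75180509]
scene drive top z med 51.9 31 xy at that z [505.  11.]
scene lamp top z med 114.0 31 xy at that z [ 536.7 -261.6]
scene camera top z med 79.6 35 xy at that z [587.4 253.6]
top drive top z med 51.6 25 xy at that z [502.7  10.8]
top lamp top z med 114.3 30 xy at that z [ 535.3 -261.1]
top camera top z med 79.5 25 xy at that z [584.8 252.4]
{'t': 22.975, 'joint_positions': array([ 3.75575227e+01,  2.08249470e+01,  8.11843328e+01, -9.24867652e-04,
        7.79926664e+01, -3.52091361e+01]), 'qvel': array([ 0.07000593, -0.10244934,  0.02901908,  0.03288594, -0.03057902,
        0.02552762]), 'effort': array([-5.40642254e-02, -5.72282016e+01, -3.57362580e+01,  4.91727283e-02,
        5.67979412e-02, -6.46537992e-04]), 'tool_pos': array([437.47896945, 382.55048875, 175.03619269]), 'eef_rot': array([-1.79999617e+02,  2.11167986e-03,  7.27668512e+01]), 'contact_force': array([-0.75979708, -0.27858942,  0.46251893]), 'ft_torque': array([0.00924375, 0.01023433, 0.0133166 ]), 'gripper_width': 0.4061540362772753}
```

View pics/top_end.png

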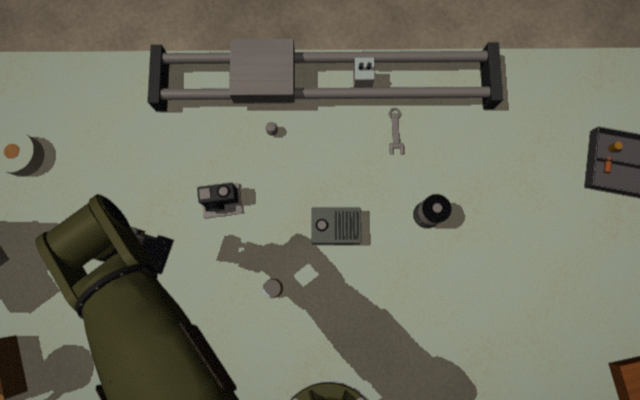

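The final top view shows the units at the same pixels as before: lamp (435,208), drive (322,225), camera (223,191). The jar (273,288), objective (271,128) and spanner (396,132) have not moved either, and the arm is clear at lower left.

```bash
python3 -c "
from station import env
print(env.close_job())"
```

```text
the job is handed in; nothing more can be done
None
```

I pressed the three buttons in order (lamp supply, stage drive, camera) with closed fingertips, each down to its stop. The last force readings at the stops were 9.9, 8.6 and 8.3 N. I handed the job in at about 23 s, with the arm lifted clear and the force reading near zero.

- **Buttons:** the depth images put the button tops at about 114, 52 and 80 mm, which is fully down for all three.
- **Scene:** in the last top view the units, jar, objective and spanner look unmoved.
- **Disagreement:** the fingertips really end about 39 mm above the reported TCP height. My first descent on the lamp therefore stopped in the air, touching nothing. I saw this in the images and went down on camera and force readings instead.
- **Position spread:** the cameras differed by up to about 4 mm on button positions, so I aimed between them.

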